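# Close the scrap caddy and hold it hard in the corner of the holding board

## Task

Put the oblong wooden lid on the open black caddy so that it sits fully down and level, then slide the closed caddy, without tipping it, home into the corner of the wooden holding board, flat against both the back fence and the stop block at the left-hand end. Finish while still holding it there so that I can strap it shut: lean on the lid with one steady slanting push, down and into fence and stop at once (about a kilogram's weight each way), and do not let go. Leave the round lid, the jam jar and the salt shaker where they are.

Things in the scene. Friction and masses are not known exactly. Their poses are not given: they have to be found in the camera images.
- lid: Oblong loose lid, pale wood, about 200 g, plate 84 (x) x 156 (y) x 8 mm. Upright handle bar on top: 18 (x) x 80 (y) mm, 39 mm tall above the plate's top; grip across its 18 mm. Rubber seal below, 66 x 138 mm, 8 mm deep, round section, 3 mm play in the caddy's mouth. Origin: centre of the plate's underside, z up. Lies on one of two chopping boards on the hob (tops at z = 68 mm). Fits either way round.
- caddy: Open black plastic caddy, 78 (x) x 150 (y) x 105 mm high, about 350 g, walls 3 mm, mouth 72 x 144 mm inside. Origin: centre of its underside, z up. Starts upright on the bed, long side roughly along the fence, 3 to 12 cm clear of fence and stop. With the lid seated the lid's origin is 105 mm above the caddy's.
- holder: Holding board, pale wood, fixed: bed with a fence along its back edge and a stop block at its left end. Origin: at worktop height (z = 0) under its middle; x points squarely to the fence, y along the fence to the left, towards the stop, z up. Fence face at x = +75 mm, stop face at y = +135 mm, bed top at z = 20 mm. Caddy home in the corner: its origin at x = +36, y = +60, z = 20 mm.
- corner (a point): Inside corner of the holding board: on the bed's top where the fence's face meets the stop's face. Axes as the holding board's.
- fence: Fence of the holding board: 320 mm long, 15 mm thick, rising 95 mm above the bed. Rigid. Origin: that of the holding board.
- stop: Stop block of the holding board, square to the fence: 90 mm long (x), 22 mm thick, rising 95 mm above the bed. Rigid. Origin: that of the holding board.
- bed: Bed of the holding board, plain wood, 190 (x) x 320 (y) mm; the smooth caddy slides on it with a friction coefficient of about 0.2 (press lightly while sliding it, harder once it is home). Rigid. Origin: that of the holding board.
- round_lid: Round wooden lid of another pot, 104 mm across, plate 8 mm thick with a round knob to 40 mm: leave it. Origin: centre of the plate's underside. It lies on the chopping board that does not carry the oblong lid.
- jam: Jam jar, 65 mm across, 94 mm tall, on the worktop at the front left of the holding board, in front of the hob: leave it. Origin: centre of its underside.
- salt: Salt shaker, 44 mm across, 90 mm tall, at the back of the left chopping board: leave it. Origin: centre of its underside.

How it is judged:
By the outcome, as a careful person would: the job done as asked, in the order asked, and still so for the second after the job is handed in, while the arm keeps its last pose, push and grip.
It also fails if it takes over 45 s, if anything falls off the work surface, if the arm or the gripper's body presses on something with over 40 N, if the wrist force passes 120 N, or if a joint passes its speed limit or range.

## Robot

A 6-joint arm with a two-finger parallel gripper is mounted at the origin on a cart in front of the work surface, level with it; the furniture and walls round the work are solid. World frame = base frame: x ahead of the robot, y to its left, z up, the work surface at z = 0. Lengths are in mm, angles in rad, forces in N, time in s.
With the tool pointing down it reaches from about 300 to 775 mm from the base axis. Payload 14.6 kg.
Tool frame: the origin (TCP) lies at the very end of the fingers, on their centre line; the grasp point (between the pads) lies 19 mm behind it; z points along the fingers, y is the line along which they close (so a half turn about z gives the same grasp; the last joint's range is limited). The gripper opens to 85 mm and grips with 20 to 120 N. Pads are 22 mm wide; open, the fingers measure 114 mm over their backs; the gripper's body (76 mm by 85 mm) begins 54 mm behind the grasp point. The pads swing forward as they close: fully open they stand 13 mm farther back than shut.
Start: joints at [-1.186, 0.3, 1.521, -0, 1.321, -0.067], TCP at [240.114, -494.808, 231.281] pointing down, gripper open.
Joint ranges: [-3.03, 3.03], [-0.79, 2.21], [0.23, 2.52], [-1.04, 4.18], [0, 3.07], [-2.55, 2.55]. Speed limits (rad/s): [2.22, 2.22, 2.57, 3.14, 3.14, 3.14].

## Interface

Orientations are given as a unit quaternion [x, y, z, w].
In Python, from rig import read_state, snapshot, job_done, trace, landmark_of gives the robot as it stands.
- The arm moves only by the tool play_rows, never from a script. Its argument "plan" is a list of rows, each a list of 4 numbers: the shift along the tool's x, y, z in cm, then the turn about the tool's z in degrees. A call has 1 to 20 rows; each row is the pose to reach, as a shift and turn from the pose commanded when the call began, along the tool's axes at that moment; what a row does not reach only later rows make up. A row lasts 1/12 s, in which the tool goes at most 41.7 mm and 7.16 degrees, less where a joint would pass 70% of its speed; a pose out of reach is approached as far as the arm can. A call with a gripper value outside its range is refused whole. "claw" is the gripper's target within -1 to 1 (shut at 1, half-way at 0, fully open at -1), set as the call begins (left out, the last holds). The fingers move at their own pace and stop on an object; "grip_force" is the grip in N (left out, the last holds). Time passes only in rows, so rows that repeat a pose let the fingers close. It gives the time, the measured TCP pose, the force, the opening and the grip force at its end, in the units of the state.
- read_state(): the state, without advancing time (a new reading comes with each control period).
- snapshot(name): name is "scene" or "top"; returns a dict with "frame" (400x640x3 uint8, red, green, blue), "range_z" (400x640 float32, mm along the optical axis (not along the pixel's ray), 0 where there is no reading), "camera_matrix" (3x3 intrinsics, pixels), "R" (3x3) and "t" (3): a world point X has camera coordinates R X + t. Camera axes: x right, y down, z forward; pixel columns grow to the right and rows downward; lengths in mm; the calibration is good to about 2 mm. A picture is of the moment at which its call begins.
- job_done(): hands the job in; it is judged then, once.
Trained networks look in the newest picture that a camera, given by its name, has taken for a name from the list of things; names that differ only in an ending like _2 or _b are one class to them, and where a whole thing is asked for, a point or a joint stands for the part that bears it (a point fixed in the world has none). Each returns a list of dicts, best first, with "conf" (0 to 1); they miss things now and then, are a little off and sometimes report something else, mostly with a low value. They report only what shows in the picture. A call takes as long as a camera call.
- trace(camera, name): "region" (400x640 bool, what is visible of it).
- landmark_of(camera, name): "centre" ([x, y, z] in mm, in world coordinates, good to about 4 mm: a listed point, or the origin of a listed thing).
The state is a dict: "clock": time; "joints": joint angles; "qd": joint speeds; "tau": joint torques, N m; "position": TCP position; "tool_rot": TCP orientation; "ft_force": force on the tool from outside, world axes, zero at the start; "wrist_torque": the same for the moment, N m; "finger_gap": finger opening in mm; "grasp_force": force on a finger pad.
Only numpy, scipy, OpenCV 4.12 (cv2) and the standard library are available. Lean on these libraries where they do the work, as an engineer would, in place of code of your own. Each camera call takes 0.05 s, during which the arm holds its last target. There are 200 camera calls.

## Working session

There is one attempt and no reset: what is moved stays moved. The work goes in short steps, Python scripts to look and compute and a tool call to move; the robot and the scene stay as the last step left them, time stands still between calls to the robot, and variables do not carry over. Pictures are saved under pics/ and viewed, at most 10 in all, crops included, and the job is handed in when it is done.

Besides the shell and the picture viewer there is one more tool, called as name([rows], argument=value, ...), one row to a line, values as JSON. play_rows: Moves the arm, as the interface text tells. Its arguments: {"type":"object","properties":{"plan":{"type":"array","items":{"type":"array","items":{"type":"number"}}},"claw":{"type":"number"},"grip_force":{"type":"number"}},"required":["plan"]}

```bash
mkdir -p pics; ls
python3 - <<'E'
from rig import *
import cv2,numpy as np
s=read_state();print(s)
ims=[]
for c in("scene","top"):
    d=snapshot(c);cv2.imwrite(f"pics/{c}0.png",d["frame"][:,:,::-1]);np.savez(f"{c}0.npz",**d)
    for n in["lid","caddy","holder","corner","round_lid","jam","salt"]:
        print(c,n,[(np.round(r["centre"]),round(r["conf"],2)) for r in landmark_of(c,n)][:3])
E
```

```text
pics
{'clock': 0.0, 'joints': array([-1.18560316e+00,  3.00476310e-01,  1.52159958e+00,  1.47970032e-05,
        1.32068138e+00, -6.65682790e-02]), 'qd': array([ 0.00096857,  0.00095158,  0.00055635,  0.00178621,  0.00034649,
       -0.00032436]), 'tau': array([-5.93898440e-04, -5.43509173e+01, -3.61790943e+01, -8.37739503e-05,
        4.02228106e-03, -1.62964579e-05]), 'position': array([ 240.03046241, -494.5969083 ,  230.71062511]), 'tool_rot': array([ 9.74597480e-01,  2.23962971e-01, -8.53006685e-05, -5.76071876e-04]), 'ft_force': array([-0.02509043, -0.13117833,  0.22461506]), 'wrist_torque': array([-0.0408363 , -0.04210786,  0.00859945]), 'grasp_force': 0.0, 'finger_gap': 85.42169534191949}
scene lid [(array([568., 120.,  73.]), 0.95)]
scene caddy [(array([ 443., -254.,   20.]), 0.72)]
scene holder [(array([ 475., -249.,   -2.]), 0.74)]
scene corner [(array([ 565., -124.,   19.]), 0.72)]
scene round_lid [(array([550., 376.,  80.]), 0.78), (array([ 479., -247.,    0.]), 0.24)]
scene jam [(array([372., 107.,  -1.]), 0.9)]
scene salt [(array([721., 332.,  66.]), 0.73), (array([ 562., -122.,   21.]), 0.56)]
top lid [(array([566., 119.,  77.]), 0.75)]
top caddy [(array([ 447., -256.,   21.]), 0.75)]
top holder [(array([ 479., -245.,    6.]), 0.79)]
top corner [(array([ 567., -119.,   19.]), 0.59)]
top round_lid [(array([549., 379.,  76.]), 0.95)]
top jam [(array([372., 103.,  -1.]), 0.58)]
top salt [(array([721., 334.,  69.]), 0.8)]
```

View pics/scene0.png

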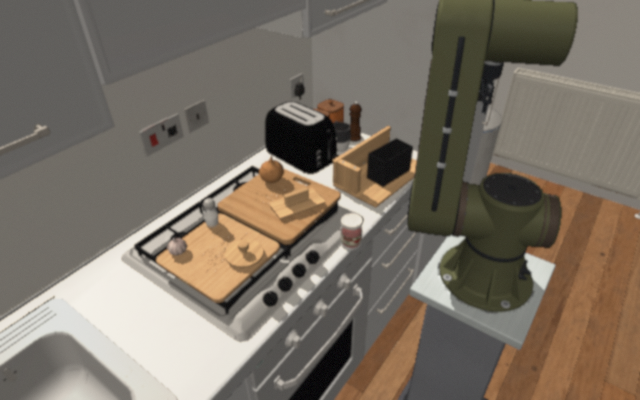

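View pics/top0.png

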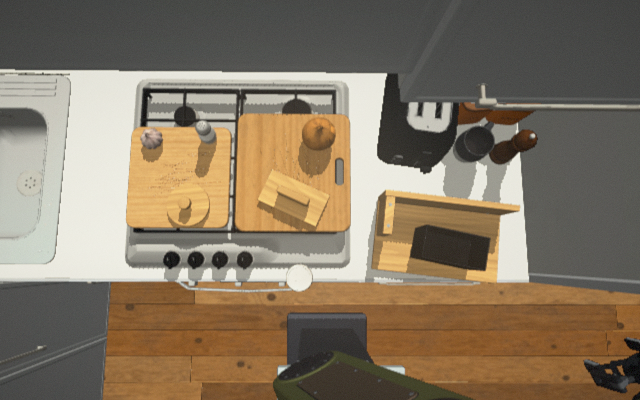

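The scene view shows the oblong lid on the right-hand board at (297,204), and the caddy at (390,160). In the top view the lid is at (293,198), turned about 25° in the image. The caddy is at (450,248), with the fence running from (385,192) to (520,210) and the stop at (386,212). The detector positions agree with this. Next I'll measure from depth.

```bash
cat > h.py <<'E'
import numpy as np,cv2
from rig import *
def cloud(d):
    K=d["camera_matrix"];z=d["range_z"];v,u=np.mgrid[:400,:640]
    P=np.stack([(u-K[0,2])*z/K[0,0],(v-K[1,2])*z/K[1,1],z],-1)
    W=(P-d["t"])@d["R"]; W[z<=0]=np.nan
    return W
def rect(p):
    (c,s,a)=cv2.minAreaRect(p[:,:2].astype(np.float32)); return np.round(c,1),np.round(s,1),round(a,2),len(p)
def sel(W,c,r,z0,z1):
    p=W.reshape(-1,3);p=p[~np.isnan(p[:,0])]
    return p[(np.abs(p[:,0]-c[0])<r[0])&(np.abs(p[:,1]-c[1])<r[1])&(p[:,2]>z0)&(p[:,2]<z1)]
E
python3 - <<'E'
from h import *
for c in("top","scene"):
    d=np.load(f"{c}0.npz");W=cloud(d)
    print(c,"cam",np.round(-d["R"].T@d["t"]), "f",d["camera_matrix"][0,0])
    for n,a in dict(handle=((567,120),(100,110),110,135),plate=((567,120),(100,110),76,100),caddytop=((447,-255),(70,110),112,135),fence=((560,-250),(60,190),107,123),bed=((475,-249),(100,180),10,30),board=((560,120),(150,150),55,74)).items():
        p=sel(W,*a)
        if len(p)>5: print(n,*rect(p),"z",np.round(np.percentile(p[:,2],[5,50,95])),"mean",np.round(p.mean(0)))
    m=trace(c,"lid")
E
python3 - <<'E'
from h import *
d={c:snapshot(c) for c in("top","scene")}
for c in d:
    W=cloud(d[c])
    for n in("lid","caddy"):
        t=trace(c,n)
        if t:
            m=cv2.erode(t[0]["region"].astype(np.uint8),np.ones((2,2)))>0
            p=W[m];p=p[~np.isnan(p[:,0])]
            print(c,n,t[0]["conf"],rect(p),np.histogram(p[:,2],bins=range(0,150,10))[0])
E
```

```text
top cam [ 422.   82. 1031.] f 394.98179399666196
handle [567.5 119.3] [79.5 18.4] 65.39 268 z [117. 121. 124.] mean [567. 119. 121.]
plate [567.8 119.8] [156.5  84.4] 65.46 1902 z [80. 83. 86.] mean [566. 119.  83.]
caddytop [ 447.6 -255.8] [151.3  78.3] 78.22 415 z [114. 123. 126.] mean [ 449. -259.  121.]
fence [ 541.7 -253.6] [ 82.6 323.1] 0.13 1173 z [110. 114. 116.] mean [ 552. -221.  114.]
bed [ 465.9 -246.2] [320.3 178.7] 83.31 6416 z [16. 20. 25.] mean [ 465. -242.   20.]
board [563.8 121.4] [291.9 285.6] 0.15 7589 z [64. 67. 70.] mean [601. 126.  67.]
scene cam [-135.  953.  942.] f 446.74632679848037
handle [564.  122.8] [81.  22.2] 64.17 154 z [111. 119. 124.] mean [562. 126. 118.]
plate [563.7 122.6] [157.8  88.1] 65.25 749 z [79. 82. 93.] mean [558. 133.  83.]
caddytop [ 444.3 -253. ] [157.2  84.7] 77.2 283 z [113. 119. 124.] mean [ 445. -251.  118.]
fence [ 540.8 -250.1] [ 77.4 322.8] 0.21 347 z [108. 112. 116.] mean [ 549. -208.  112.]
bed [ 461.5 -238.9] [322.4 184.7] 82.05 1227 z [13. 18. 26.] mean [ 442. -172.   19.]
board [562.1 125. ] [295.5 288.3] 0.04 3263 z [60. 66. 69.] mean [592. 149.  66.]
top lid 0.84 (array([566.6, 118.6]), array([154.8,  81.6]), 65.6, 2066) [   0    0    0    0    0    0    4  101 1656   19   15   85  186    0]
top caddy 0.8 (array([ 446.5, -255.5]), array([151.2,  76.2]), 78.19, 2506) [   0   57 1160   89  103  112  122  121  133  133  142  139  195    0]
scene lid 0.94 (array([560.4, 125.5]), array([151.5,  81.1]), 64.46, 844) [  0   0   0   0   0   0   0  81 528  68  67  74  26   0]
scene caddy 0.83 (array([ 444., -254.]), array([161.4,  84.8]), 78.74, 1460) [  0   1  71  97 106 125 138 150 165 178 184 188  57   0]
```

```bash
cat >> h.py <<'E'
from scipy.spatial.transform import Rotation as Rn
def tool(target,yaw,pos=None,quat=None):
    """cm shifts in tool axes + turn deg from pose (pos,quat) to world target / tool-x yaw (deg)"""
    s=read_state(); pos=s["position"] if pos is None else pos; quat=s["tool_rot"] if quat is None else quat
    R=Rn.from_quat(quat).as_matrix(); y0=np.degrees(np.arctan2(R[1,0],R[0,0]))
    return np.round(R.T@(np.array(target)-pos)/10,2),round((y0-yaw+180)%360-180,2),"yaw0",round(y0,2)
E
cat > fit.py <<'E'
from h import *
from scipy.optimize import least_squares
def sd(q,x0,x1,y0,y1):
    dx=np.maximum(x0-q[:,0],q[:,0]-x1);dy=np.maximum(y0-q[:,1],q[:,1]-y1)
    return np.hypot(np.maximum(dx,0),np.maximum(dy,0))
def fit(p,rects,g):
    def f(v):
        a=np.radians(v[2]);R=np.array([[np.cos(a),-np.sin(a)],[np.sin(a),np.cos(a)]])
        q=(p[:,:2]-v[:2])@R
        return np.min([sd(q,*r) for r in rects],0)
    best=None
    for b in range(-14,2,3):
        r=least_squares(f,[g[0],g[1],b],loss="soft_l1",diff_step=1e-4)
        if best is None or r.cost<best.cost:best=r
    return best.x,best.cost
if __name__=="__main__":
    for c in("top","scene"):
        W=cloud(np.load(f"{c}0.npz"))
        p=sel(W,(560,-250),(75,190),107,123)
        # keep only above fence/stop: drop caddy
        a=np.radians(-6.7);R=np.array([[np.cos(a),-np.sin(a)],[np.sin(a),np.cos(a)]])
        q=(p[:,:2]-[478,-247])@R;k=(q[:,0]>60)|(q[:,1]>120);p=p[k];q=q[k]
        e=fit(p,[(75,90,-160,160),(-15,75,135,157)],(478,-247));print(c,np.round(e[0],2),e[1],len(p))
        print("local fence face lo/hi",np.percentile(q[np.abs(q[:,1])<120][:,0],[2,50,98]),"stop",np.percentile(q[q[:,0]<65][:,1],[2,50,98]))
        b=sel(W,(475,-249),(130,190),10,26);print("bed",fit(b,[(-95-5,95,-160,160)],(478,-247)))
print(tool([567,119.5,180],65.4,np.array([240.114,-494.808,231.281])))
E
python3 fit.py
```

```text
top [ 476.37 -247.46   -6.52] 1.1627004330992365 1240
local fence face lo/hi [73.36951252 80.3495255  88.26115015] stop [134.91780263 146.25938466 156.37985565]
bed (array([ 476.49469406, -247.39510209,   -6.65778914]), np.float64(0.03583508848835626))
scene [ 472.86 -243.41   -6.5 ] 28.852959116459537 369
local fence face lo/hi [68.1361428  75.69859323 85.84696956] stop [136.95985688 151.43669047 160.26068608]
bed (array([ 471.28616347, -240.49840879,   -6.34674757]), np.float64(0.0))
(array([ 56.23, -41.  ,   5.13]), np.float64(-39.52), 'yaw0', np.float64(25.88))
```

play_rows([
  [56.2,-41.1,0,-39.5],
  [56.2,-41.1,0,-39.5],
  [56.2,-41.1,0,-39.5],
  [56.2,-41.1,0,-39.5],
  [56.2,-41.1,0,-39.5],
  [56.2,-41.1,0,-39.5],
  [56.2,-41.1,0,-39.5],
  [56.2,-41.1,0,-39.5],
  [56.2,-41.1,0,-39.5],
  [56.2,-41.1,0,-39.5],
  [56.2,-41.1,0,-39.5],
  [56.2,-41.1,0,-39.5],
  [56.2,-41.1,0,-39.5],
  [56.2,-41.1,0,-39.5],
  [56.2,-41.1,0,-39.5],
  [56.2,-41.1,0,-39.5],
  [56.2,-41.1,0,-39.5],
  [56.2,-41.1,0,-39.5],
  [56.2,-41.1,0,-39.5],
  [56.2,-41.1,0,-39.5],
], claw=-1)

```text
clock: 2.87
position: [566.0, 119.9, 231.1]
tool_rot: [0.842, 0.54, -0.0, -0.0]
ft_force: [-0.5, 0.9, -0.3]
finger_gap: 85.3
grasp_force: 0.0
```

```bash
python3 -c "
from h import *
s=read_state();print(s['position'],s['clock'],s['qd'].round(2),tool([566.7,120.3,92],65.4))"
```

```text
[566.02061963 119.88417822 231.08375181] 2.8667 [-0.02 -0.02  0.01  0.   -0.    0.  ] (array([ 0.07,  0.05, 13.91]), np.float64(-0.01), 'yaw0', np.float64(65.39))
```

play_rows([
  [0.05,0.05,3,0],
  [0.05,0.05,6,0],
  [0.05,0.05,8,0],
  [0.05,0.05,10,0],
  [0.05,0.05,11.5,0],
  [0.05,0.05,12.7,0],
  [0.05,0.05,13.4,0],
  [0.05,0.05,13.8,0],
  [0.05,0.05,13.8,0],
  [0.05,0.05,13.8,0],
])

```text
clock: 3.7
position: [567.3, 120.4, 94.0]
tool_rot: [0.842, 0.54, 0.0, 0.0]
ft_force: [0.1, -0.5, 1.0]
finger_gap: 86.0
grasp_force: 0.0
```

play_rows([
  [0,0,0,0],
  [0,0,0,0],
  [0,0,0,0],
  [0,0,0,0],
  [0,0,0,0],
  [0,0,0,0],
  [0,0,0,0],
  [0,0,0,0],
  [0,0,0,0],
  [0,0,0,0],
  [0,0,0,0],
  [0,0,0,0],
], claw=1, grip_force=60)

```text
clock: 4.7
position: [567.1, 120.6, 93.5]
tool_rot: [0.842, 0.54, 0.0, 0.0]
ft_force: [-1.0, 0.5, 4.8]
finger_gap: 17.1
grasp_force: 59.3
```

play_rows([
  [0,0,-1,0],
  [0,0,-2.5,0],
  [0,0,-4.5,0],
  [0,0,-7,0],
  [0,0,-9.5,0],
  [0,0,-11.5,0],
  [0,0,-12.5,0],
  [0,0,-13,0],
  [0,0,-13,0],
  [0,0,-13,0],
])

```text
clock: 5.53
position: [566.6, 120.5, 222.1]
tool_rot: [0.842, 0.54, -0.001, -0.0]
ft_force: [0.7, 0.2, -2.4]
finger_gap: 17.1
grasp_force: 58.7
```

Run:
```python
from h import *
s=read_state();print(s['position'],s['ft_force'],s['wrist_torque'],s['finger_gap'])
print(tool([446,-254,223],78.2))
d=snapshot("top");W=cloud(d)
for n in ("top","scene"):
    W=cloud(snapshot(n)); p=sel(W,(567,120),(110,110),195,230)
    print(n,rect(p),np.percentile(p[:,2],[5,50,95]))
    A=np.c_[p[:,:2]-[567,120],np.ones(len(p))];print(np.linalg.lstsq(A,p[:,2],rcond=None)[0])
```

```text
[566.58946462 120.50060942 222.12386893] [ 0.72458921  0.17028405 -2.40471778] [-0.01530221 -0.02705401 -0.02749402] 17.106377505770993
(array([-39.07,   4.64,  -0.06]), np.float64(-12.82), 'yaw0', np.float64(65.38))
top (array([568.4, 107.8]), array([ 36.5, 149.7]), 5.32, 301) [208.79982131 211.06621815 213.78551247]
[-6.10911883e-02 -8.42210675e-03  2.11193335e+02]
scene (array([564.2, 121.9]), array([158.5,  88.7]), 65.14, 815) [206.59151442 210.62236881 223.32432039]
[ 2.60703811e-02 -1.95845515e-02  2.12110781e+02]
```

play_rows([
  [-2,0.2,0,-2],
  [-5,0.6,0,-4],
  [-9,1.1,0,-6],
  [-13,1.5,0,-9],
  [-17,2,0,-12],
  [-21,2.5,0,-12.8],
  [-25,3,0,-12.8],
  [-29,3.5,0,-12.8],
  [-32.5,3.9,0,-12.8],
  [-35.5,4.2,0,-12.8],
  [-37.5,4.5,0,-12.8],
  [-38.7,4.7,0,-12.8],
  [-39.1,4.7,0,-12.8],
  [-39.1,4.7,0,-12.8],
  [-39.1,4.7,0,-12.8],
  [-39.1,4.7,0,-12.8],
  [-39.1,4.7,0,-12.8],
])

```text
clock: 7.1
position: [447.2, -253.5, 223.3]
tool_rot: [0.776, 0.631, 0.0, -0.0]
ft_force: [0.8, 1.2, -0.5]
finger_gap: 17.2
grasp_force: 58.7
```

Run:
```python
from h import *
s=read_state();print(s['position'],s['ft_force'],s['finger_gap'])
print(tool([446.6,-254.6,200],78.2))
for n in ("top","scene"):
    d=snapshot(n);cv2.imwrite(f"pics/{n}1.png",cv2.resize(d["frame"][100:300,300:620,::-1],None,fx=2.4,fy=2.4))
    W=cloud(d); p=sel(W,(447,-255),(110,110),195,217);print(n,rect(p))
    p=sel(W,(447,-255),(70,110),112,135)
    if len(p)>5:print(n,rect(p))
```

```text
[ 447.21551971 -253.54503945  223.27071886] [ 0.84092276  1.21285928 -0.47247902] 17.180713740321522
(array([-0.12, -0.04,  2.33]), np.float64(0.07), 'yaw0', np.float64(78.27))
top (array([ 455. , -223.3]), array([93.5, 84.3]), 78.54, 1442)
top (array([ 449.4, -245. ]), array([129.5,  77.6]), 78.15, 187)
scene (array([ 447. , -249.7]), array([157.2,  88.2]), 82.81, 438)
scene (array([ 443.6, -253.3]), array([156.5,  83.3]), 77.04, 256)
```

View pics/scene1.png

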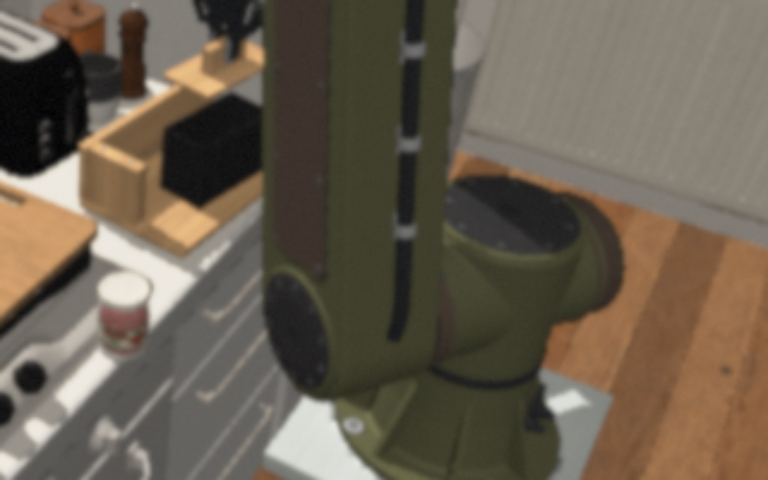

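View pics/top1.png

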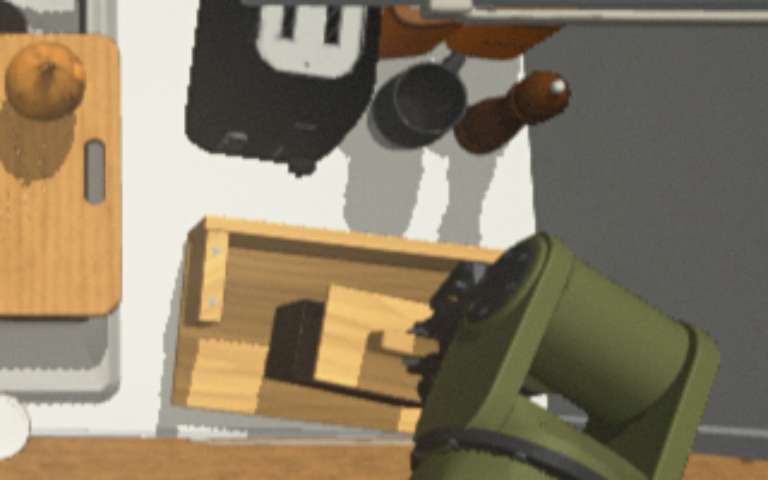

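The scene view shows the open caddy under the lid, with the arm covering its right part. The top view shows the lid's left end at (325,335), square over the caddy, so I'm lowering it to just above the rim.

play_rows([
  [-0.15,-0.06,1.5,0],
  [-0.15,-0.06,3,0],
  [-0.15,-0.06,4.5,0],
  [-0.15,-0.06,5.7,0],
  [-0.15,-0.06,6.4,0],
  [-0.15,-0.06,6.7,0],
  [-0.15,-0.06,6.7,0],
  [-0.15,-0.06,6.7,0],
  [-0.15,-0.06,6.7,0],
])

```text
clock: 7.95
position: [446.2, -256.0, 157.0]
tool_rot: [0.776, 0.631, 0.0, 0.001]
ft_force: [-0.1, -0.4, -2.1]
finger_gap: 16.9
grasp_force: 58.8
```

```bash
cat > chk.py <<'E'
from h import *
import sys
from fit import fit
s=read_state();print(s['clock'],s['position'],s['ft_force'],s['wrist_torque'],s['finger_gap'])
zt=float(sys.argv[1])
d=snapshot("top");W=cloud(d); p=sel(W,s["position"],(110,110),zt-4,zt+4);r=rect(p);print("plate",r,np.median(p[:,2]))
box=cv2.boxPoints(cv2.minAreaRect(p[:,:2].astype(np.float32)));b=box[np.argsort(-box[:,1])][:2]
a=np.radians(float(sys.argv[2]));m=b.mean(0);print("left end mid",m,"-> centre",m-78*np.array([np.cos(a),np.sin(a)]))
for z0,z1 in((116,127),):
    q=sel(W,s["position"],(80,110),z0,z1)
    if len(q)>5:
        print("rim/other",rect(q)); box=cv2.boxPoints(cv2.minAreaRect(q[:,:2].astype(np.float32)));print(box)
E
python3 chk.py 146 78.2
```

```text
(array([66.82, 19.42,  5.12]), np.float64(12.79), 'yaw0', np.float64(78.19))
7.95 [ 446.23407379 -255.96124556  157.03776792] [-0.05382117 -0.35316373 -2.1005525 ] [-0.03562149 -0.02884606  0.00933167] 16.91426244186518
plate (array([ 454.2, -224.2]), array([90.8, 83.9]), 78.51, 1188) 146.44970717106554
left end mid [ 463.25085 -179.69322] -> centre [ 447.30016245 -256.04487837]
rim/other (array([ 462. , -183.5]), array([ 4.7, 77. ]), 79.5, 75)
[[ 423.76086 -178.82147]
 [ 499.4496  -192.85107]
 [ 500.2987  -188.27014]
 [ 424.61    -174.24054]]
```

play_rows([
  [0,0,0.3,0],
  [0,0,0.6,0],
  [0,0,0.8,0],
  [0,0,1.0,0],
  [0,0,1.2,0],
  [0,0,1.2,0],
])

```text
clock: 8.5
position: [445.8, -255.7, 143.8]
tool_rot: [0.776, 0.631, -0.0, -0.0]
ft_force: [0.3, -0.2, -1.9]
finger_gap: 17.3
grasp_force: 58.8
```

play_rows([
  [0,0,0.1,0],
  [0,0,0.15,0],
  [0,0,0.2,0],
  [0,0,0.2,0],
  [0,0,0.2,0],
])

```text
clock: 8.92
position: [446.1, -255.9, 142.6]
tool_rot: [0.776, 0.631, 0.0, 0.0]
ft_force: [-0.7, -0.1, 2.9]
finger_gap: 17.4
grasp_force: 59.2
```

```bash
sed -i 's/^print(tool/#&/' fit.py; python3 chk.py 133 78.2
```

```text
8.9167 [ 446.08570804 -255.92217296  142.63840382] [-0.70344764 -0.11518632  2.91560202] [0.15661406 0.11160756 0.01290568] 17.39947856585625
plate (array([ 454.2, -224.5]), array([90. , 84.1]), 78.28, 1136) 132.05391835546277
left end mid [ 463.34882 -180.36646] -> centre [ 447.39812387 -256.7181114 ]
rim/other (array([ 441.4, -195.3]), array([102.6,  44.4]), 30.15, 18)
[[ 385.89697 -201.82745]
 [ 408.19    -240.20575]
 [ 496.89014 -188.68188]
 [ 474.5971  -150.30359]]
```

The lid seated at the predicted height: contact came at TCP z 142.6 with the plate top near 133. Next I slide it most of the way while pressing lightly.

play_rows([
  [0.1,0.07,0,-0.1],
  [0.35,0.25,0,-0.4],
  [0.7,0.5,0,-0.7],
  [1.1,0.8,0,-1.1],
  [1.5,1.1,0,-1.5],
  [1.9,1.4,0,-1.9],
  [2.3,1.7,0,-2.3],
  [2.7,2,0,-2.7],
  [3.1,2.3,0,-3.1],
  [3.5,2.6,0,-3.5],
  [3.9,2.9,0,-3.9],
  [4.3,3.15,0,-4.3],
  [4.7,3.45,0,-4.6],
  [5.1,3.75,0,-4.9],
  [5.5,4.05,0,-5.2],
  [5.9,4.35,0,-5.3],
  [6.25,4.6,0,-5.3],
  [6.5,4.8,0,-5.3],
  [6.65,4.9,0,-5.3],
  [6.65,4.9,0,-5.3],
])

```text
clock: 10.63
position: [508.2, -200.4, 142.6]
tool_rot: [0.746, 0.666, 0.0, 0.0]
ft_force: [2.2, 1.1, 5.0]
finger_gap: 17.0
grasp_force: 59.7
```

```bash
cat > loc.py <<'E'
from h import *
from fit import fit
s=read_state();print(s['clock'],s['position'].round(1),s['ft_force'].round(1),s['wrist_torque'].round(2),s['finger_gap'].round(1),s['tool_rot'])
d=snapshot("top");W=cloud(d);cv2.imwrite(f"pics/t_{s['clock']:.2f}.png",cv2.resize(d["frame"][130:300,340:560,::-1],None,fx=3.5,fy=3.5))
a=np.radians(-6.55);R=np.array([[np.cos(a),-np.sin(a)],[np.sin(a),np.cos(a)]])
P=W.reshape(-1,3);P=P[~np.isnan(P[:,0])];Q=np.c_[(P[:,:2]-[476.5,-247.5])@R,P[:,2]]
def show(n,k):
    q=Q[k]
    if len(q)>5: print(n,rect(q),"xmin/max",np.percentile(q[:,0],[1,99]).round(1),"y",np.percentile(q[:,1],[1,99]).round(1),"z",np.median(q[:,2]).round(1))
i=(np.abs(Q[:,0])<130)&(np.abs(Q[:,1])<170)
show("plate",i&(Q[:,2]>128)&(Q[:,2]<137)&(Q[:,0]<100)&(Q[:,1]<160))
show("caddy wall",i&(Q[:,2]>40)&(Q[:,2]<112)&(Q[:,0]<68)&(Q[:,1]<128)&(Q[:,0]>-60))
show("fence top",i&(Q[:,2]>110)&(Q[:,2]<119)&(Q[:,0]>70))
k=i&(np.abs(Q[:,2]-132)<4)&(Q[:,1]<160);q=Q[k];print("tilt",np.linalg.lstsq(np.c_[q[:,:2]-q[:,:2].mean(0),np.ones(len(q))],q[:,2],rcond=None)[0].round(4))
tp=R.T@(s["position"][:2]-[476.5,-247.5]);print("TCP local",tp.round(1), "F local",(R.T@s["ft_force"][:2]).round(1))
E
python3 loc.py
```

```text
Traceback (most recent call last):
  File "loc.py", line 3, in <module>
    s=read_state();print(s['clock'],s['position'].round(1),s['ft_force'].round(1),s['wrist_torque'].round(2),s['finger_gap'].round(1),s['tool_rot'])
                                                                                                             ^^^^^^^^^^^^^^^^^^^^^
AttributeError: 'float' object has no attribute 'round'
```

```bash
sed -i "s/s\['finger_gap'\].round(1)/s['finger_gap']/" loc.py; python3 loc.py; ls pics
```

```text
10.6333 [ 508.2 -200.4  142.6] [2.2 1.1 5. ] [ 0.19 -0.2  -0.03] 16.996617646722335 [7.45889051e-01 6.66069990e-01 3.15922995e-04 4.39215875e-04]
plate (array([27.4, 84.2]), array([87.6, 83.8]), 89.77, 1059) xmin/max [-13.8  68.5] y [ 48.4 127.3] z 132.0
caddy wall (array([ 3.8, 96.5]), array([122.3,  59.6]), 50.98, 192) xmin/max [-11.7  64.4] y [ 39.6 126. ] z 81.5
fence top (array([80.1, 98.4]), array([ 19.7, 123. ]), 0.19, 345) xmin/max [71.  89.7] y [ 40.1 158.3] z 113.9
tilt [4.000000e-04 2.100000e-03 1.320216e+02]
TCP local [26.1 50.5] F local [2.  1.4]
scene0.png
scene1.png
t_10.63.png
top0.png
top1.png
```

View pics/t_10.63.png

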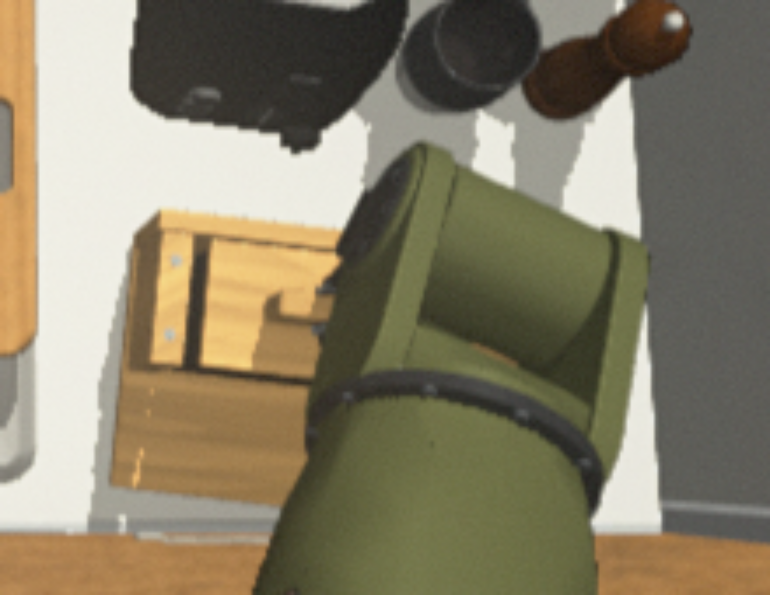

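The lid is square to the fence and about 9 mm short of both faces. The picture shows the stop gap at (197,300). Going to the fence first.

play_rows([
  [0,0.1,0,0],
  [0,0.25,0,0],
  [0,0.4,0,0],
  [0,0.55,0,0],
  [0,0.7,0,0],
  [0,0.8,0,0],
  [0,0.85,0,0],
  [0,0.9,0,0],
  [0,0.9,0,0],
])

```text
clock: 11.43
position: [516.7, -201.6, 142.6]
tool_rot: [0.746, 0.666, 0.0, 0.0]
ft_force: [-2.3, 0.5, 7.2]
finger_gap: 17.2
grasp_force: 60.0
```

```bash
python3 loc.py
```

```text
11.4333 [ 516.7 -201.6  142.6] [-2.3  0.5  7.2] [ 0.1   0.31 -0.01] 17.180887933676768 [7.45986181e-01 6.65961410e-01 7.16021859e-05 1.18992989e-04]
plate (array([36. , 85.2]), array([85.4, 84.2]), 89.68, 1051) xmin/max [-5.2 77.3] y [ 48.3 127. ] z 132.1
caddy wall (array([10.7, 97.7]), array([113.9,  55.4]), 51.43, 196) xmin/max [-3.3 66.8] y [ 37.9 125.7] z 82.1
fence top (array([ 85.8, 101.2]), array([ 19.3, 118.5]), 6.63, 236) xmin/max [70.9 89.8] y [ 42.9 159.7] z 113.7
tilt [-3.100000e-03 -9.000000e-04  1.321051e+02]
TCP local [34.7 50.2] F local [-2.3  0.2]
```

play_rows([
  [0,0.05,0,0],
  [0,0.1,0,0],
  [0,0.15,0,0],
  [0,0.2,0,0],
  [0,0.2,0,0],
])

```text
clock: 11.9
position: [518.7, -201.8, 142.6]
tool_rot: [0.746, 0.666, 0.0, 0.0]
ft_force: [-3.3, 1.0, 7.0]
finger_gap: 17.1
grasp_force: 60.0
```

play_rows([
  [0,0.05,0,0],
  [0,0.1,0,0],
  [0,0.1,0,0],
  [0,0.1,0,0],
])

```text
clock: 12.23
position: [519.5, -201.9, 142.6]
tool_rot: [0.746, 0.666, -0.0, -0.0]
ft_force: [-4.1, -0.0, 7.9]
finger_gap: 16.9
grasp_force: 60.1
```

play_rows([
  [0,0.05,0,0],
  [0,0.1,0,0],
  [0,0.15,0,0],
  [0,0.2,0,0],
  [0,0.2,0,0],
  [0,0.2,0,0],
])

```text
clock: 12.73
position: [519.8, -201.9, 142.8]
tool_rot: [0.746, 0.666, -0.001, -0.002]
ft_force: [-21.9, 3.5, 19.2]
finger_gap: 17.1
grasp_force: 61.7
```

```bash
python3 loc.py
```

```text
12.7333 [ 519.8 -201.9  142.8] [-21.9   3.5  19.2] [ 0.61  3.6  -0.03] 17.07989056937568 [ 0.74605185  0.66588353 -0.00138698 -0.00195802]
plate (array([38.9, 85.2]), array([85.2, 83.8]), 89.83, 1047) xmin/max [-2.3 80. ] y [ 49.  126.8] z 132.3
caddy wall (array([10.8, 97.2]), array([114.3,  55.1]), 51.76, 218) xmin/max [-3.2 66.5] y [ 38.7 125.7] z 83.4
fence top (array([ 82.6, 100.7]), array([ 19.7, 118.1]), 2.96, 197) xmin/max [70.6 89.9] y [ 43.8 159.7] z 113.7
tilt [-4.200000e-03 -1.100000e-03  1.322113e+02]
TCP local [37.8 50.2] F local [-22.2   1. ]
```

Fence contact: 22 N and the lid's 3 mm play is taken up. I'll ease off, then go along to the stop.

play_rows([
  [0,-0.1,0,0],
  [0,-0.17,0,0],
  [0.1,-0.17,0,0],
  [0.25,-0.17,0,0],
  [0.4,-0.17,0,0],
  [0.55,-0.17,0,0],
  [0.7,-0.17,0,0],
  [0.8,-0.17,0,0],
  [0.9,-0.17,0,0],
  [0.95,-0.17,0,0],
  [0.95,-0.17,0,0],
])

```text
clock: 13.7
position: [520.6, -192.9, 142.6]
tool_rot: [0.746, 0.666, -0.0, -0.0]
ft_force: [-6.5, -3.0, 8.5]
finger_gap: 17.5
grasp_force: 60.2
```

```bash
python3 loc.py
```

```text
13.7 [ 520.6 -192.9  142.6] [-6.5 -3.   8.5] [-0.29  0.98 -0.07] 17.46431835097665 [ 7.46098081e-01  6.65835901e-01 -4.53580957e-04 -2.26521917e-05]
plate (array([39. , 94.8]), array([83.5, 84.5]), 89.99, 1042) xmin/max [-2.4 80.1] y [ 58.2 136.1] z 132.0
caddy wall (array([-3. , 84.7]), array([83.1,  0.7]), 89.84, 84) xmin/max [-3.4 -2.6] y [ 44.7 125.4] z 76.6
fence top (array([82.7,  1. ]), array([ 19.6, 318.3]), 1.12, 179) xmin/max [70.6 89.8] y [-157.3  159.9] z 114.0
tilt [-1.700000e-03 -2.400000e-03  1.320273e+02]
TCP local [37.6 59.3] F local [-6.1 -3.8]
```

play_rows([
  [0.1,0,0,0],
  [0.2,0,0,0],
  [0.3,0,0,0],
  [0.3,0,0,0],
  [0.3,0,0,0],
])

```text
clock: 14.17
position: [520.9, -190.0, 142.6]
tool_rot: [0.746, 0.666, -0.0, 0.0]
ft_force: [-6.5, -3.7, 8.8]
finger_gap: 17.0
grasp_force: 60.2
```

play_rows([
  [0.05,0,0,0],
  [0.1,0,0,0],
  [0.1,0,0,0],
  [0.1,0,0,0],
])

```text
clock: 14.5
position: [521.0, -189.2, 142.6]
tool_rot: [0.746, 0.666, -0.001, 0.0]
ft_force: [-6.3, -4.2, 7.3]
finger_gap: 17.2
grasp_force: 60.2
```

play_rows([
  [0.05,0,0,0],
  [0.1,0,0,0],
  [0.15,0,0,0],
  [0.15,0,0,0],
  [0.15,0,0,0],
  [0.15,0,0,0],
])

```text
clock: 15.0
position: [521.2, -188.1, 142.7]
tool_rot: [0.746, 0.666, -0.001, 0.0]
ft_force: [-7.1, -7.8, 7.8]
finger_gap: 17.5
grasp_force: 60.1
```

```bash
python3 loc.py
```

```text
15.0 [ 521.2 -188.1  142.7] [-7.1 -7.8  7.8] [-1.08  1.07 -0.03] 17.52215525639409 [ 7.46189202e-01  6.65733379e-01 -7.66596412e-04  3.93394136e-04]
plate (array([ 38.9, 101.1]), array([81.2, 84.3]), 89.77, 1028) xmin/max [-2.4 80.1] y [ 64.3 140.9] z 132.1
caddy wall (array([-2.9, 90.4]), array([ 0.8, 72.7]), 0.25, 77) xmin/max [-3.3 -2.6] y [ 55.1 125.5] z 77.5
fence top (array([82.5,  0.6]), array([ 19.4, 318.9]), 0.97, 177) xmin/max [70.6 89.7] y [-158.1  159.9] z 114.1
tilt [-1.600000e-03 -1.800000e-03  1.320895e+02]
TCP local [37.6 64.1] F local [-6.1 -8.6]
```

Both faces are reached. The caddy's front face measures x = -2.9 (home is -3), and the lid's play is taken up in y. Now I'll build up the final slanting push.

play_rows([
  [0.01,0.02,0.01,0],
  [0.03,0.04,0.02,0],
  [0.03,0.04,0.02,0],
  [0.03,0.04,0.02,0],
  [0.03,0.04,0.02,0],
  [0.03,0.04,0.02,0],
])

```text
clock: 15.55
position: [521.2, -188.1, 142.6]
tool_rot: [0.746, 0.666, -0.001, 0.0]
ft_force: [-12.3, -8.9, 11.2]
finger_gap: 17.0
grasp_force: 60.8
```

```bash
python3 loc.py
```

```text
15.55 [ 521.2 -188.1  142.6] [-12.3  -8.9  11.2] [-1.29  1.86  0.02] 16.951990166546466 [ 7.46231053e-01  6.65685939e-01 -1.18666541e-03  1.97474503e-04]
plate (array([ 39.2, 101.1]), array([84.2, 80.3]), 0.03, 1029) xmin/max [-2.4 80.2] y [ 64.6 140.7] z 132.1
caddy wall (array([-2.9, 91. ]), array([71.5,  0.7]), 89.98, 77) xmin/max [-3.2 -2.6] y [ 56.7 125.2] z 77.4
fence top (array([82.4,  0.4]), array([ 18.8, 319.4]), 0.94, 178) xmin/max [70.9 89.5] y [-158.   159.6] z 113.8
tilt [-3.600000e-03  4.000000e-04  1.320366e+02]
TCP local [37.6 64.1] F local [-11.2 -10.3]
```

play_rows([
  [0,0,0,0],
  [0,0,0,0],
  [0,0,0,0],
  [0,0,0,0],
  [0,0,0,0],
  [0,0,0,0],
  [0,0,0,0],
  [0,0,0,0],
])

```text
clock: 16.27
position: [521.2, -188.1, 142.7]
tool_rot: [0.746, 0.666, -0.001, 0.0]
ft_force: [-12.7, -9.8, 10.7]
finger_gap: 17.0
grasp_force: 60.8
```

Run:
```python
from h import *
d=snapshot("scene");cv2.imwrite("pics/s_end.png",cv2.resize(d["frame"][110:220,310:450,::-1],None,fx=5,fy=5,interpolation=cv2.INTER_CUBIC))
s=read_state();print(s["ft_force"],s["grasp_force"])
```

```text
[-11.76615982  -9.95303812  12.34742038] 60.81796646118164
```

View pics/s_end.png

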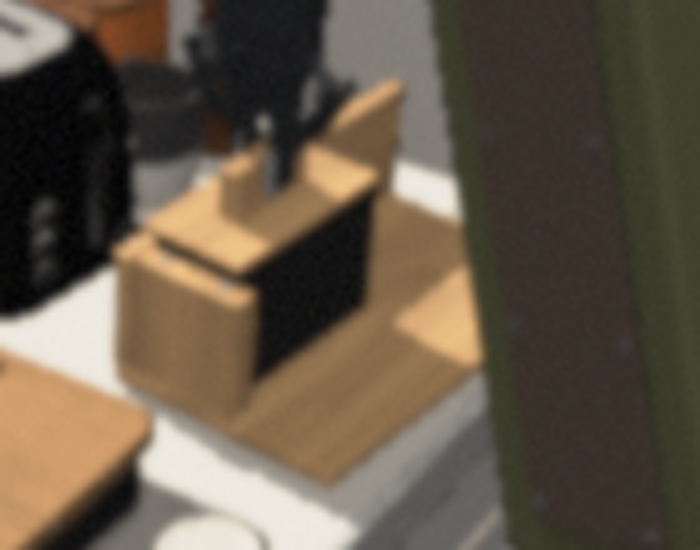

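The closed caddy stands against the stop with no gap at (255,330). The lid is level and down on it at (265,210), the handle is held, and the push is steady at about 11 N each way.

```bash
python3 -c "
from rig import *
print(job_done())"
```

```text
the job is handed in; nothing more can be done
None
```

The lid sits down and level on the caddy, and the closed caddy is home against fence and stop, still gripped and pushed at about 10–12 N each way; the job was handed in at about 16 s, and the round lid, jam jar and salt shaker were never approached, though I did not re-measure them.

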